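# Start the wing nut on the cart wheel's stand

## Robot

A 6-joint arm with a two-finger parallel gripper is mounted at the origin on the work surface. World frame = base frame: x ahead of the robot, y to its left, z up, the work surface at z = 0. Lengths are in m, angles in rad, forces in N, time in s.
With the tool pointing down it reaches from about 0.3 to 0.875 m from the base axis. Payload 6.4 kg.
Tool frame: the origin (TCP) lies on the centre line of the jaws, within the pads' length; the fingertips stand 25 mm ahead of it and the grasp point (between the pads) lies 6 mm ahead of it; z points along the fingers, y is the line along which they close (so a half turn about z gives the same grasp; the last joint's range is limited). The gripper opens to 85 mm and grips with 20 to 120 N. Pads are 22 mm wide; open, the fingers measure 114 mm over their backs; the gripper's body (76 mm by 85 mm) begins 54 mm behind the grasp point. The pads swing forward as they close: fully open they stand 13 mm farther back than shut.
Start: joints at [0.95, 0.181, 1.607, -0, 1.354, -0.206], TCP at [0.232, 0.526, 0.224] pointing down, gripper open.
Joint ranges: [-2.99, 2.99], [-0.89, 2.07], [0.3, 2.58], [-1.14, 4.28], [0, 2.63], [-3.12, 3.12]. Speed limits (rad/s): [2.57, 2.57, 3.01, 3.14, 3.14, 3.14].

## Interface

Orientations are given as a unit quaternion [w, x, y, z].
In Python, from bench import get_obs, camera, hand_in, spot_in gives the robot as it stands.
- The arm moves only by the shell command python3 -m jog 'ROWS'. ROWS is JSON, one flat list of numbers, 7 for each row, row after row: the shift along the tool's x, y, z in m, then the turn, a rotation vector about the tool's x, y, z in rad, then the closure, from 0 (fully open) to 1 (shut). A call has 1 to 20 rows; each row is the pose to reach, as a shift and turn from the pose commanded when the call began, along the tool's axes at that moment; what a row does not reach only later rows make up. A row lasts 1/8 s, in which the tool goes at most 62.5 mm and 10.7 degrees, less where a joint would pass 70% of its speed; a pose out of reach is approached as far as the arm can. A call with a gripper value outside its range is refused whole. The fingers move at their own pace and stop on an object; the grip force is fixed at half the most. Time passes only in rows, so rows that repeat a pose let the fingers close. It gives the time, the measured TCP pose, the force, the opening and the grip force at its end, in the units of the state.
- get_obs(): the state, without advancing time (a new reading comes with each control period).
- camera(name): name is "scene" or "top" or "wrist"; returns a dict with "frame" (384x512x3 uint8, red, green, blue), "mtx" (3x3 intrinsics, pixels), "extrinsics" (4x4, takes a point from camera to world coordinates). Camera axes: x right, y up, looking along -z (the intrinsics and any distortion apply to the point x, -y, -z); pixel columns grow to the right and rows downward; lengths in m; the calibration is good to about 2 mm. A picture is of the moment at which its call begins. There is no depth.
- hand_in(): hands the job in; it is judged then, once.
Trained networks look in a picture, given as the dict that the camera call returned (one of the last four; its "shot" number tells which), for a name from the list of things; names that differ only in an ending like _2 or _b are one class to them, and where a whole thing is asked for, a point or a joint stands for the part that bears it (a point fixed in the world has none). Each returns a list of dicts, best first, with "confidence" (0 to 1); they miss things now and then, are a little off and sometimes report something else, mostly with a low value. They report only what shows in the picture. A call takes as long as a camera call. They do not tell look-alikes from the thing itself.
- spot_in(picture, name): "xyz" ([x, y, z] in m, in world coordinates, good to about 4 mm: the middle of the surface that is visible of it).
The state is a dict: "time_s": time; "q": joint angles; "dq": joint speeds; "joint_efforts": joint torques, N m; "eef_pos": TCP position; "eef_rot": TCP orientation; "wrist_force": force on the tool from outside, world axes, zero at the start; "torque": the same for the moment, N m; "opening": opening from 0.0 (shut) to 1.0 (fully open); "grasp_force": force on a finger pad.
Only numpy, scipy, OpenCV 4.12 (cv2) and the standard library are available. Lean on these libraries where they do the work, as an engineer would, in place of code of your own. Each camera call takes 0.05 s, during which the arm holds its last target. There are 200 camera calls.

## Task

A machine-cart wheel lies on a bench stand and its wing nut only sits on top of the thread. Turn that nut backwards (anticlockwise seen from above) until the thread clicks and the nut drops, going down with it, then turn it forwards (clockwise) by about a quarter turn so that it is started and stays down, and let go. Leave the same nut on the empty stand as it is.

Things in the scene. Friction and masses are not known exactly. Their poses are not given: they have to be found in the camera images.
- wheel_nut_grip (a point): On the axis of the wing nut to start, 12 mm below its top, the height to grip. Round steel skirt 60 mm across, 22 mm high; on it, centred, an upright black bar 64 long, 14 thick, 36 high (its foot 24 mm below this point). x along the bar, y across it, z up; turns with the nut. 128.5 mm above the table while the nut rides on top of the thread, 121 mm after the click.
- wheel_stand: The fixed stand under that nut: grey disc foot 140 mm across, on it a flat-lying black rubber-tyred cart wheel 160 mm across, tyre top 65 mm up. Origin on the table below the nut's axis, z up. At the click the nut falls 7.5 mm by its own weight if free; a gripper pinching it must go down with it by 7.5 mm (light pushing does no harm), or the thread does not catch.
- wheel_nut (a joint): Turn of that nut, rad, positive forwards (clockwise from above), friction 0.05 N m. Starts between 0.4 and 0.8 on top of the thread. Turned back past -0.15 it has clicked and can drop; back stop -0.7, so turning back 1.0 to 1.1 always passes the click. Once down, turning forwards beyond 0 runs it under the thread; forward stop 1.6. Turned forwards without the drop it rides on top, not started.
- spare_nut_end (a point): End of the bar of the same kind of nut on the other, empty stand (same foot, no wheel, just a steel sleeve 64 mm across): a bystander, not to be turned. It lies 32 mm from that nut's axis along its bar, 97 mm above the table; x points outwards from the axis.
Things that resemble listed ones, but are neither listed nor needed, are in the scene too. Leave any pink or turquoise look-alike of the wheel_stand alone.

How it is judged:
By the outcome, as a careful person would: the job done as asked, in the order asked, and still so for the second after the job is handed in, with the robot touching nothing.
It also fails if it takes over 35 s, if anything falls off the work surface, if the arm or the gripper's body presses on something with over 40 N, if the wrist force passes 120 N, or if a joint passes its speed limit or range.

## Working session

There is one attempt and no reset: what is moved stays moved. The work goes in short steps, Python scripts to look and compute and a shell command to move; the robot and the scene stay as the last step left them, time stands still between calls to the robot, and variables do not carry over. Pictures are saved under pics/ and viewed, at most 10 in all, crops included, and the job is handed in when it is done.

```bash
mkdir -p pics; cat > look.py <<'E'
import cv2,numpy as np
from bench import get_obs,camera,spot_in
def snap(n,f):
    p=camera(n); cv2.imwrite('pics/'+f,p['frame'][:,:,::-1]); return p
E
python3 - <<'E'
from look import *
for c in('top','scene'):
    p=snap(c,c+'1.png')
    for n in('wheel_nut_grip','wheel_stand','wheel_nut','spare_nut_end'):
        for d in spot_in(p,n): print(c,n,np.round(d['xyz'],3),round(d['confidence'],2))
o=get_obs();print(o['time_s'],o['eef_pos'],o['eef_rot'],o['opening'])
E
```

```text
top wheel_nut_grip [0.601 0.273 0.103] 0.94
top wheel_nut_grip [0.445 0.064 0.105] 0.86
top wheel_nut_grip [0.361 0.245 0.105] 0.7
top wheel_nut_grip [0.179 0.346 0.107] 0.7
top wheel_stand [0.596 0.268 0.07 ] 0.96
top wheel_stand [0.362 0.242 0.067] 0.87
top wheel_stand [0.446 0.059 0.065] 0.86
top wheel_stand [0.181 0.343 0.066] 0.81
top wheel_nut [0.452 0.061 0.106] 0.85
top wheel_nut [0.599 0.272 0.104] 0.8
top wheel_nut [0.362 0.25  0.103] 0.74
top wheel_nut [0.183 0.349 0.104] 0.68
top spare_nut_end [ 0.604 -0.121  0.076] 0.57
scene wheel_nut_grip [0.462 0.056 0.109] 0.77
scene wheel_nut_grip [0.374 0.24  0.102] 0.54
scene wheel_nut_grip [0.615 0.27  0.104] 0.52
scene wheel_nut_grip [0.19  0.339 0.105] 0.5
scene wheel_stand [0.47  0.044 0.064] 0.87
scene wheel_stand [0.627 0.251 0.065] 0.72
scene wheel_stand [0.384 0.228 0.062] 0.63
scene wheel_stand [0.2   0.329 0.062] 0.58
scene wheel_nut [0.459 0.054 0.105] 0.83
scene wheel_nut [0.616 0.266 0.104] 0.82
scene wheel_nut [0.375 0.24  0.103] 0.81
scene wheel_nut [0.188 0.339 0.105] 0.6
scene spare_nut_end [ 0.615 -0.128  0.074] 0.75
0.5 [0.23168384 0.52623908 0.22413605] [-2.00864103e-05  2.05904248e-01  9.78572143e-01 -4.79028604e-05] 1.0041580771149219
```

View pics/top1.png

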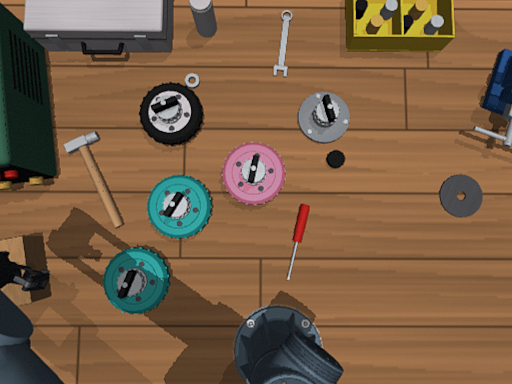

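View pics/scene1.png

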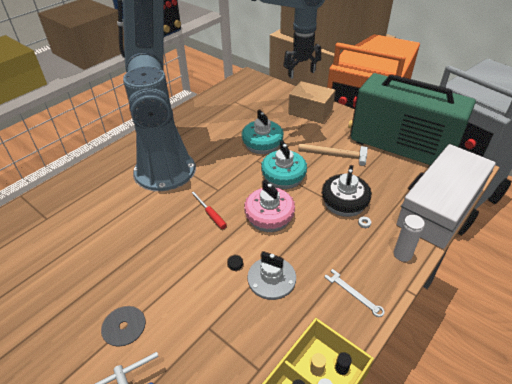

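The top view shows the black-tyred wheel at about px (170,112) with its bar running nearly along world y. The pink wheel (253,173) and the two turquoise ones are decoys, and the empty stand is at (324,115). The target is therefore the detection at (0.60, 0.27), whose height fits. I'll hover over it and look again from close by.

```bash
python3 -m jog '[-0.22,-0.042,-0.03,0,0,0.4,0,-0.44,-0.084,-0.03,0,0,0.8,0,-0.44,-0.084,-0.03,0,0,0.8,0,-0.44,-0.084,-0.03,0,0,0.8,0,-0.44,-0.084,-0.03,0,0,0.8,0,-0.44,-0.084,-0.03,0,0,0.8,0,-0.44,-0.084,-0.03,0,0,0.8,0,-0.44,-0.084,-0.03,0,0,0.8,0,-0.44,-0.084,-0.03,0,0,0.8,0,-0.44,-0.084,-0.03,0,0,0.8,0,-0.44,-0.084,-0.03,0,0,0.8,0]'
python3 - <<'E'
from look import *
p=snap('wrist','w1.png')
for n in('wheel_nut_grip','wheel_stand'):
    for d in spot_in(p,n): print(n,np.round(d['xyz'],3),round(d['confidence'],2))
print(p['mtx'],p['extrinsics'])
E
```

```text
time_s: 1.88
eef_pos: [0.5993, 0.2735, 0.2544]
eef_rot: [-0.0, 0.57, 0.822, 0.0]
wrist_force: [-0.3, 0.5, -1.3]
opening: 1.004
grasp_force: 0.0
wheel_nut_grip [0.451 0.072 0.106] 0.71
wheel_nut_grip [0.374 0.257 0.112] 0.64
wheel_nut_grip [0.602 0.284 0.107] 0.57
wheel_stand [0.448 0.093 0.062] 0.85
wheel_stand [0.385 0.269 0.065] 0.76
wheel_stand [0.249 0.346 0.01 ] 0.67
wheel_stand [0.599 0.29  0.065] 0.64
[[279.74450186   0.         251.88782414]
 [  0.         279.74450186 194.23867669]
 [  0.           0.           1.        ]] [[ 9.36395800e-01 -3.33229411e-01 -1.10095710e-01  5.70864671e-01]
 [ 3.50945697e-01  8.88988740e-01  2.94170253e-01  3.48927371e-01]
 [-1.52333781e-04 -3.14097405e-01  9.49390750e-01  4.05073467e-01]
 [ 0.00000000e+00  0.00000000e+00  0.00000000e+00  1.00000000e+00]]
```

View pics/w1.png

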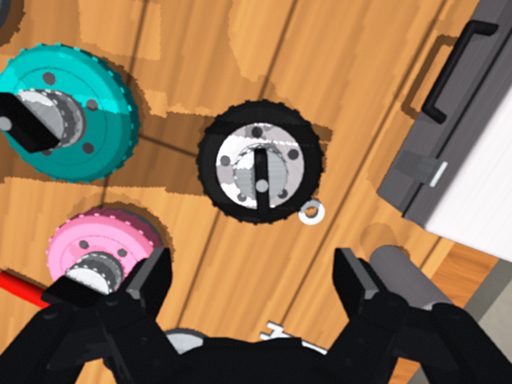

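The wheel is in the middle, with the nut at about px (262,178) and the bar nearly vertical in the picture. I'll enlarge it to measure the bar.

```bash
python3 - <<'E'
import cv2
a=cv2.imread('pics/w1.png')[130:225,205:320]
cv2.imwrite('pics/c1.png',cv2.resize(a,None,fx=6,fy=6,interpolation=cv2.INTER_CUBIC))
E
```

```text
(no output)
```

View pics/c1.png

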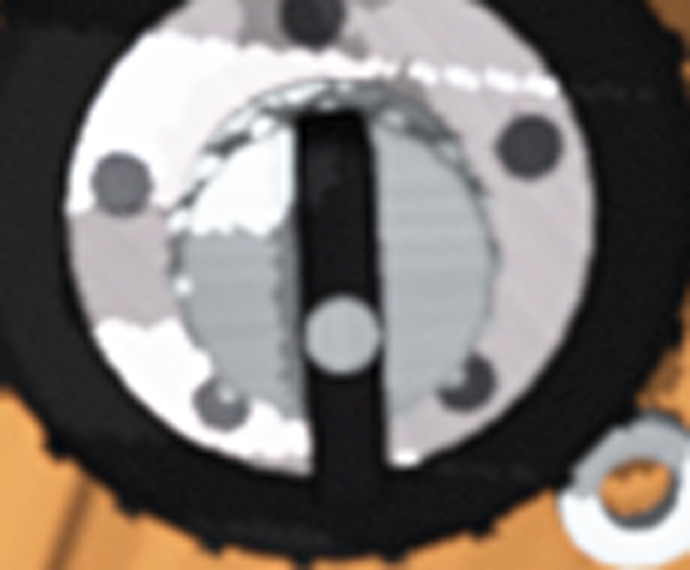

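```bash
python3 - <<'E'
import numpy as np
K=np.array([[279.745,0,251.888],[0,279.745,194.239],[0,0,1]])
T=np.array([[.9363958,-.3332294,-.1100957,.5708647],[.3509457,.8889887,.2941703,.3489274],[-.00015,-.3140974,.9493908,.4050735]])
def P(u,v,z):
    r=np.linalg.inv(K)@[u/6+205,v/6+130,1]; d=T[:,:3]@(r*[1,-1,-1]); return T[:,3]+d*(z-T[2,3])/d[2]
a,b=P(338,190,.1405),P(351.5,485,.1405)
print(a,b,(a+b)/2,np.linalg.norm(a-b),'bar yaw',np.arctan2(*(b-a)[1::-1]))
print('stub',P(343,335,.143),'skirt',P(335,258,.1045))
q=np.array([.57,.822]);print('tool y yaw',np.arctan2(2*.822**2-1,2*.57*.822), 'x',np.arctan2(2*.57*.822,2*.57**2-1))
E
```

```text
[0.5984801  0.30094551 0.1405    ] [0.61890664 0.254489   0.1405    ] [0.60869337 0.27771726 0.1405    ] 0.05074890250928105 bar yaw -1.15654769459481
stub [0.60762391 0.27934878 0.143     ] skirt [0.60630034 0.28238728 0.1045    ]
tool y yaw 0.3587360533998201 x 1.9284391480858567
```

The stub, the skirt and the bar middle agree across the bar to 1 mm: axis at about (0.607, 0.280), bar yaw -1.157. I'll go down to grip height and check there before closing.

```bash
python3 -m jog '[0.003,0.0095,0.03,0,0,-0.055,0,0.003,0.0095,0.08,0,0,-0.055,0,0.003,0.0095,0.115,0,0,-0.055,0.3,0.003,0.0095,0.12,0,0,-0.055,0.5,0.003,0.0095,0.12,0,0,-0.055,0.5,0.003,0.0095,0.12,0,0,-0.055,0.5]'
python3 - <<'E'
from look import *
p=snap('wrist','w2.png')
cv2.imwrite('pics/c2.png',cv2.resize(p['frame'][140:384,100:420,::-1],None,fx=2.4,fy=2.4))
print(get_obs()['eef_pos'])
E
```

```text
time_s: 2.78
eef_pos: [0.6099, 0.2787, 0.1368]
eef_rot: [0.001, 0.548, 0.837, 0.001]
wrist_force: [-1.0, -0.4, -0.3]
opening: 0.501
grasp_force: 0.0
[0.6097449  0.27861334 0.13664999]
```

View pics/c2.png

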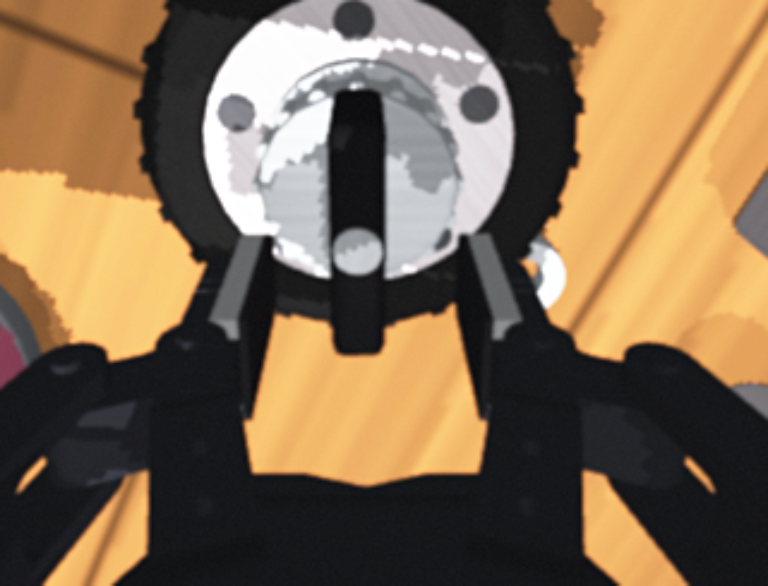

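```bash
python3 - <<'E'
from look import *
p=camera('wrist');K=p['mtx'];T=p['extrinsics']
for z in(.1405,.145):
    r=np.linalg.inv(K)@[249.2,245,1]; d=T[:3,:3]@(r*[1,-1,-1]); w=T[:3,3]+d*(z-T[2,3])/d[2]; print(w)
o=get_obs();e=w-o['eef_pos'];from scipy.spatial.transform import Rotation as R
q=o['eef_rot'];M=R.from_quat([q[1],q[2],q[3],q[0]]);print(o['eef_pos'],M.inv().apply(e))
E
```

```text
[0.6078602  0.27848701 0.1405    ]
[0.60690659 0.28075185 0.145     ]
[0.60952723 0.2785343  0.13632553] [ 0.00307551 -0.00148806 -0.00868094]
```

The stub at close range gives the axis at (0.607, 0.280) again. I'll shift 2 mm to centre and close.

```bash
python3 -m jog '[0.002,-0.002,0.001,0,0,0,0.5,0.002,-0.002,0.001,0,0,0,0.7,0.002,-0.002,0.001,0,0,0,1,0.002,-0.002,0.001,0,0,0,1,0.002,-0.002,0.001,0,0,0,1,0.002,-0.002,0.001,0,0,0,1,0.002,-0.002,0.001,0,0,0,1,0.002,-0.002,0.001,0,0,0,1]'
```

```text
time_s: 3.88
eef_pos: [0.6059, 0.2793, 0.1333]
eef_rot: [0.0, 0.548, 0.837, 0.0]
wrist_force: [-0.6, 0.9, 1.6]
opening: 0.002
grasp_force: 1.0
```

The jaws shut fully (opening 0.002), so the bar is not between them. I'll look.

```bash
python3 - <<'E'
from look import *
p=snap('wrist','w3.png')
cv2.imwrite('pics/c3.png',cv2.resize(p['frame'][140:384,100:420,::-1],None,fx=2.4,fy=2.4))
p=snap('scene','s3.png')
K=p['mtx'];T=p['extrinsics'];c=T[:3,:3].T@(np.array([.607,.28,.13])-T[:3,3]);v=K@(c*[1,-1,-1]);u=(v[:2]/v[2]).astype(int);print(u)
cv2.imwrite('pics/d3.png',cv2.resize(p['frame'][u[1]-50:u[1]+50,u[0]-60:u[0]+60,::-1],None,fx=6,fy=6,interpolation=cv2.INTER_CUBIC))
E
```

```text
[349 173]
```

View pics/c3.png

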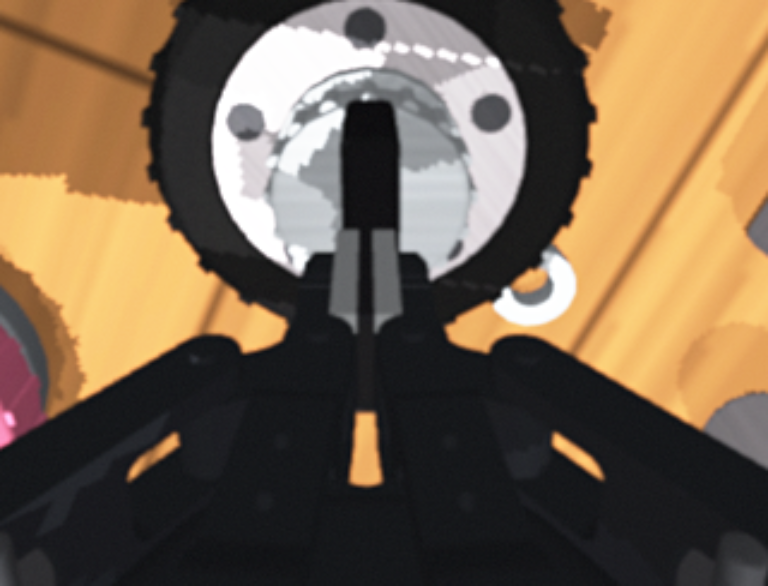

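View pics/d3.png

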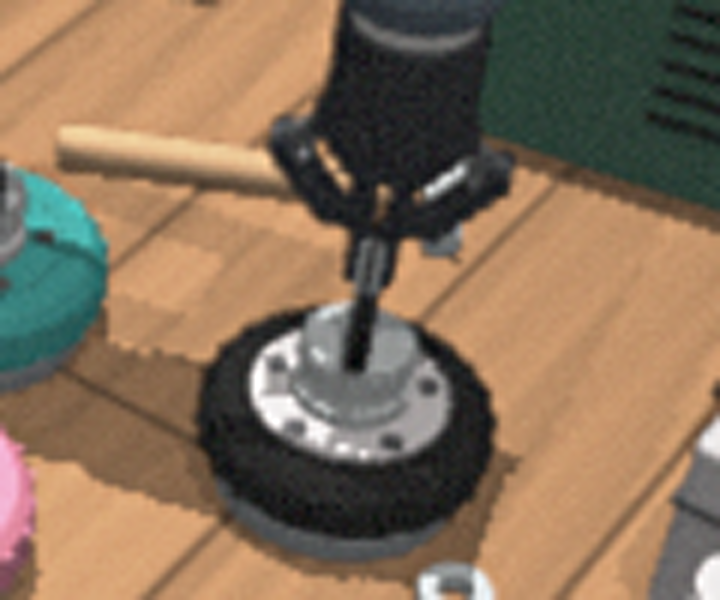

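```bash
python3 - <<'E'
from look import *
from scipy.spatial.transform import Rotation as R
p=camera('wrist');o=get_obs();q=o['eef_rot'];M=R.from_quat([q[1],q[2],q[3],q[0]]);K=p['mtx'];T=p['extrinsics']
for t in([0,0,0],[.011,0,-.02],[.011,0,.006],[.011,0,.025],[-.011,0,.025]):
    w=o['eef_pos']+M.apply(t);c=T[:3,:3].T@(w-T[:3,3]);v=K@(c*[1,-1,-1]);v=v[:2]/v[2];print(t,np.round((v-[100,140])*2.4))
print(o['eef_pos'],o['opening'],T[:3,3])
E
```

```text
[0, 0, 0] [365. 247.]
[0.011, 0, -0.02] [365. 246.]
[0.011, 0, 0.006] [365. 197.]
[0.011, 0, 0.025] [365. 169.]
[-0.011, 0, 0.025] [365. 239.]
[0.60590944 0.27926829 0.13332484] 0.0001694034377188943 [0.57341642 0.35314285 0.28401022]
```

```bash
python3 - <<'E'
from look import *
p=camera('scene');o=get_obs();K=p['mtx'];T=p['extrinsics']
def f(w):
    c=T[:3,:3].T@(np.array(w)-T[:3,3]);v=K@(c*[1,-1,-1]);return np.round((v[:2]/v[2]-[289,123])*6)
e=o['eef_pos']
for z in(-.025,0,.02,.05,.09): print(z,f(e+[0,0,z]))
b=np.array([.40,-.915,0])*.032
for z in(.1045,.1405):print('bar ends',f(np.array([.607,.28,z])+b),f(np.array([.607,.28,z])-b))
print('tyre axis',f([.607,.28,.065]),'cam',T[:3,3])
a=cv2.imread('pics/scene1.png')[123:223,289:409];cv2.imwrite('pics/d1.png',cv2.resize(a,None,fx=6,fy=6,interpolation=cv2.INTER_CUBIC))
E
```

```text
-0.025 [355. 330.]
0 [362. 296.]
0.02 [367. 267.]
0.05 [375. 223.]
0.09 [386. 163.]
bar ends [349. 375.] [365. 298.]
bar ends [358. 324.] [374. 248.]
tyre axis [347. 389.] cam [ 1.03995166 -0.67565595  1.02390719]
```

View pics/d1.png

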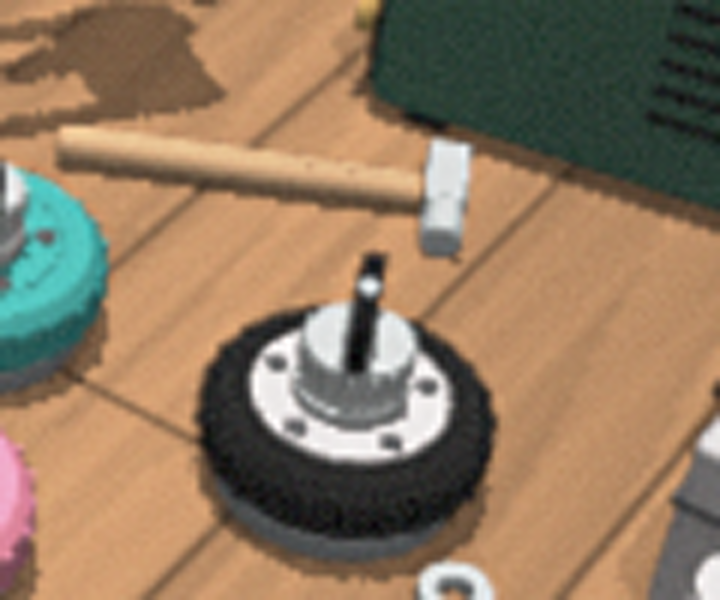

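The nut pose is confirmed: the bar's ends in the scene view at (358,372) and (374,253) match the prediction. But both views show the fingertips ending about 27 mm higher than the reported TCP implies, just above the bar top (scene crop y 290 against 330 predicted). I'll open and go lower in steps, watching the force.

```bash
python3 -m jog '[0,0,0,0,0,0,0.5,0,0,0,0,0,0,0.5,0,0,0,0,0,0,0.5,0,0,0,0,0,0,0.5,0.001,0,0.005,0,0,0,0.5,0.001,0,0.01,0,0,0,0.5,0.001,0,0.01,0,0,0,0.5]'; python3 -m jog '[0,0,0.005,0,0,0,0.5,0,0,0.01,0,0,0,0.5,0,0,0.01,0,0,0,0.5]'
```

```text
time_s: 4.95
eef_pos: [0.6048, 0.28, 0.1222]
eef_rot: [-0.001, 0.548, 0.837, -0.001]
wrist_force: [-1.5, 0.6, 0.0]
opening: 0.501
grasp_force: 0.0
time_s: 5.32
eef_pos: [0.6049, 0.28, 0.1124]
eef_rot: [-0.0, 0.548, 0.837, -0.0]
wrist_force: [0.1, 0.3, 0.1]
opening: 0.499
grasp_force: 0.0
```

```bash
python3 -m jog '[0,0.002,0.002,0,0,0,0.5,0,0.002,0.002,0,0,0,0.8,0,0.002,0.002,0,0,0,1,0,0.002,0.002,0,0,0,1,0,0.002,0.002,0,0,0,1,0,0.002,0.002,0,0,0,1,0,0.002,0.002,0,0,0,1]'
python3 - <<'E'
from look import *
p=snap('wrist','w4.png'); q=snap('scene','s4.png')
a=cv2.resize(p['frame'][140:384,160:360,::-1],(492,600)); b=cv2.resize(q['frame'][123:223,309:359,::-1],(300,600),interpolation=cv2.INTER_CUBIC)
cv2.imwrite('pics/e4.png',np.hstack([a,b]))
E
```

```text
time_s: 6.2
eef_pos: [0.607, 0.2808, 0.1114]
eef_rot: [-0.0, 0.548, 0.837, -0.0]
wrist_force: [-4.0, -1.9, 3.8]
opening: 0.146
grasp_force: 60.7
```

View pics/e4.png

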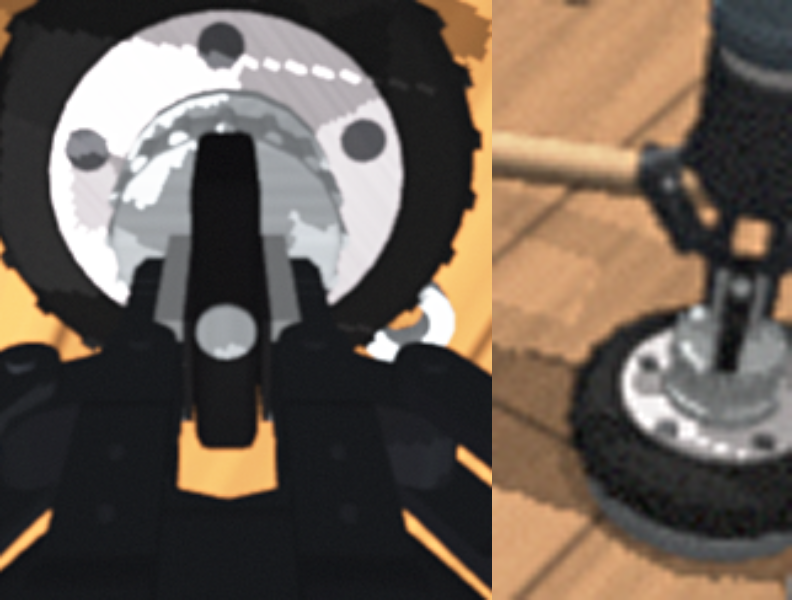

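The bar is gripped at 60.7 N: the left half shows the pads on both sides of the bar, with the stub at (225,330). Now I'll turn it back 1.07 rad and go down with it.

```bash
python3 -m jog '[0,0,0,0,0,-0.13,1,0,0,0,0,0,-0.26,1,0,0,0,0,0,-0.39,1,0,0,0,0,0,-0.52,1,0,0,0,0,0,-0.65,1,0,0,0,0,0,-0.78,1,0,0,0,0,0,-0.91,1,0,0,0,0,0,-1.0,1,0,0,0,0,0,-1.07,1,0,0,0,0,0,-1.07,1,0,0,0,0,0,-1.07,1]'; python3 -c "
from bench import *
o=get_obs();print(o['torque'],o['wrist_force'])"
```

```text
time_s: 7.68
eef_pos: [0.6061, 0.2799, 0.1096]
eef_rot: [-0.001, 0.045, 0.999, -0.001]
wrist_force: [-4.6, -4.1, -1.1]
opening: 0.147
grasp_force: 60.0
[-0.59210716  0.61369203  0.02095252] [-4.59848269 -4.08856999 -1.07609151]
```

```bash
python3 -m jog '[0,0,0.002,0,0,0,1,0,0,0.004,0,0,0,1,0,0,0.006,0,0,0,1,0,0,0.008,0,0,0,1,0,0,0.008,0,0,0,1,0,0,0.008,0,0,0,1]'; python3 -c "
from bench import *
o=get_obs();print(o['torque'],o['wrist_force'])"
```

```text
time_s: 8.43
eef_pos: [0.6062, 0.2799, 0.104]
eef_rot: [-0.001, 0.045, 0.999, -0.001]
wrist_force: [-9.4, -6.5, 12.1]
opening: 0.151
grasp_force: 61.7
[-0.96430847  1.78080464 -0.0318273 ] [-9.43888803 -6.4774908  12.11882189]
```

The nut went down 7.4 mm in total and now meets an upward force of 12 N, so it has seated. Next is the forward turn of about a quarter.

```bash
python3 -m jog '[0,0,0,0,0,0.14,1,0,0,0,0,0,0.28,1,0,0,0,0,0,0.42,1,0,0,0,0,0,0.56,1,0,0,0,0,0,0.7,1,0,0,0,0,0,0.84,1,0,0,0,0,0,0.98,1,0,0,0,0,0,1.12,1,0,0,0,0,0,1.26,1,0,0,0,0,0,1.4,1,0,0,0,0,0,1.54,1,0,0,0,0,0,1.54,1,0,0,0,0,0,1.54,1]'; python3 -c "
from bench import *
o=get_obs();print(o['torque'],o['wrist_force'])"
```

```text
time_s: 10.05
eef_pos: [0.6076, 0.2809, 0.104]
eef_rot: [0.0, 0.728, 0.686, 0.0]
wrist_force: [-4.5, -2.8, 6.0]
opening: 0.152
grasp_force: 61.1
[-0.34441904  0.76135625 -0.06453373] [-4.49776836 -2.75015606  6.04579753]
```

```bash
python3 -m jog '[0,0,0,0,0,0,0.5,0,0,0,0,0,0,0.5,0,0,0,0,0,0,0.4,0,0,0,0,0,0,0.4,0,0,0,0,0,0,0.4,0,0,-0.03,0,0,0,0.4,0,0,-0.08,0,0,0,0.4,0,0,-0.13,0,0,0,0.4,0,0,-0.143,0,0,0,0.4,0,0,-0.143,0,0,0,0.4]'
python3 - <<'E'
from look import *
p=snap('wrist','w5.png'); q=snap('scene','s5.png')
a=cv2.resize(p['frame'][100:250,190:320,::-1],(430,500)); b=cv2.resize(q['frame'][138:213,304:359,::-1],(367,500),interpolation=cv2.INTER_CUBIC)
cv2.imwrite('pics/e5.png',np.hstack([a,b]))
K=q['mtx'];T=q['extrinsics']
def f(w):
    c=T[:3,:3].T@(np.array(w)-T[:3,3]);v=K@(c*[1,-1,-1]);return np.round((v[:2]/v[2]-[304,138])*6.67+[430,0])
for z in(.1405,.133):print('stub base',z,f([.607,.28,z]))
for z in(.1045,.097):print('skirt top centre',z,f([.607,.28,z]))
E
```

```text
time_s: 11.3
eef_pos: [0.6077, 0.2811, 0.2471]
eef_rot: [0.0, 0.728, 0.686, 0.001]
wrist_force: [0.2, -0.1, 0.7]
opening: 0.602
grasp_force: 0.0
stub base 0.1405 [737. 217.]
stub base 0.133 [735. 229.]
skirt top centre 0.1045 [727. 273.]
skirt top centre 0.097 [724. 285.]
```

View pics/e5.png

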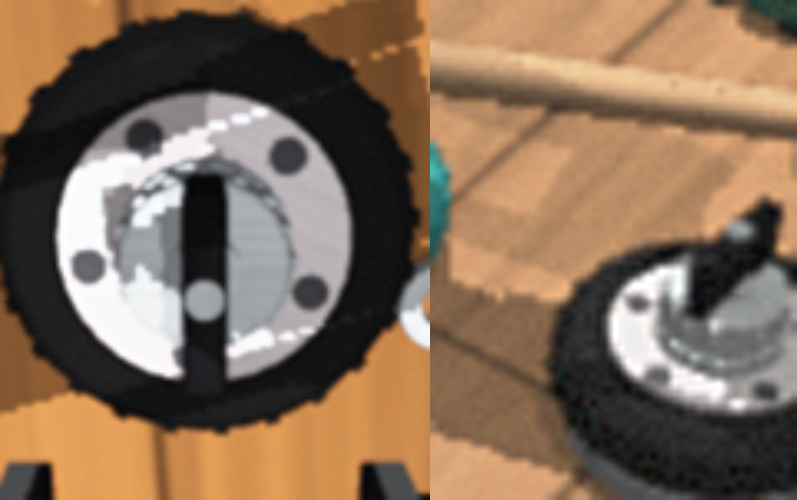

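The bar follows the gripper's final angle, so the nut turned with it. In the scene part the stub is now at (739,229), against (741,219) before. A 7.5 mm drop predicts about 12 px, so the nut is down and staying down after release.

```bash
python3 -c "
from bench import *
print(hand_in())"
```

```text
the job is handed in; nothing more can be done
None
```

The wheel's wing nut was turned back 1.07 rad until it dropped, followed down about 7.4 mm, then turned forwards 1.54 rad and released. The last picture shows it staying down; I didn't touch the nut on the empty stand, and the job is handed in at about 11 s (no verdict was returned).

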